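# Isolate the deburring machine and unload its wheels

### The arm

A 6-joint arm with a two-finger parallel gripper is mounted at the origin on the work surface. World frame = base frame: x ahead of the robot, y to its left, z up, the work surface at z = 0. Lengths are in mm, angles in rad, forces in N, time in s.
With the tool pointing down it reaches from about 250 to 800 mm from the base axis. Payload 3.9 kg.
Tool frame: the origin (TCP) lies on the centre line of the jaws, within the pads' length; the fingertips stand 22 mm ahead of it and the grasp point (between the pads) lies 3 mm ahead of it; z points along the fingers, y is the line along which they close (so a half turn about z gives the same grasp; the last joint's range is limited). The gripper opens to 85 mm and grips with 20 to 120 N. Pads are 22 mm wide; open, the fingers measure 114 mm over their backs; the gripper's body (76 mm by 85 mm) begins 54 mm behind the grasp point. The pads swing forward as they close: fully open they stand 13 mm farther back than shut.
Start: joints at [-1.309, 0.26, -0.138, 1.173, 0, 1.571], TCP at [135.876, -507.103, 253.304] pointing down, gripper open.
Joint ranges: [-2.78, 2.78], [-0.83, 1.72], [-1.28, 1.37], [-1.9, 2.12], [-1.57, 1.48], [-3.14, 3.14]. Speed limits (rad/s): [2.57, 2.57, 3.14, 3.14, 3.14, 3.14].

### API

Orientations are given as a unit quaternion [w, x, y, z].
In Python, from bench import r gives the robot as it stands.
- The arm moves only by the shell command python3 -m inch 'ROWS' [FORCE]. ROWS is JSON, a list that holds one entry, the list of rows, each a list of 7 numbers: the shift along the tool's x, y, z as a fraction of full scale, then the turn, a rotation vector about the tool's x, y, z as a fraction of full scale, then the finger opening in mm, from 0 to 85.4. A call has 1 to 8 rows; each row is the pose to reach, as a shift and turn from the pose commanded when the call began, along the tool's axes at that moment; what a row does not reach only later rows make up. Full scale, the value 1, is 300 mm for a shift and 2 rad for a turn. A row lasts 1/12 s, in which the tool goes at most 41.7 mm and 7.16 degrees, less where a joint would pass 70% of its speed; a pose out of reach is approached as far as the arm can. A call with a number of a shift or a turn outside -1 to 1 is refused whole. A call with a gripper value outside its range is refused whole. The fingers move at their own pace and stop on an object; FORCE is the grip in N (left out, the last holds). Time passes only in rows, so rows that repeat a pose let the fingers close. It gives the time, the measured TCP pose, the force, the opening and the grip force at its end, in the units of the state.
- r.sense(): the state, without advancing time (a new reading comes with each control period).
- r.capture(name): name is "scene" or "side" or "wrist"; returns a dict with "image" (420x560x3 uint8, red, green, blue), "z_map" (420x560 float32, mm along the optical axis (not along the pixel's ray), 0 where there is no reading), "fovy" (degrees; the focal length in pixels is half the picture's height over the tangent of half this angle, whatever the lens; pixels are square), "cx", "cy" (the principal point, pixels), "R" (3x3) and "t" (3): a world point X has camera coordinates R X + t; the wrist camera has in their place "mount" (4x4, takes a point from camera to tool coordinates, whose origin is the TCP and whose axes are the flange's). Camera axes: x right, y down, z forward; pixel columns grow to the right and rows downward; lengths in mm; the calibration is good to about 2 mm. The wrist camera is an equidistant fisheye: a pixel r from the principal point sees the ray r / f radians off the axis. A picture is of the moment at which its call begins: read the wrist's pose just before it.
- r.close_job(): hands the job in; it is judged then, once.
Trained networks look in a picture, given as the dict that the camera call returned (one of the last four; its "shot" number tells which), for a name from the list of things; names that differ only in an ending like _2 or _b are one class to them, and where a whole thing is asked for, a point or a joint stands for the part that bears it (a point fixed in the world has none). Each returns a list of dicts, best first, with "conf" (0 to 1); they miss things now and then, are a little off and sometimes report something else, mostly with a low value. They report only what shows in the picture. A call takes as long as a camera call. They do not tell look-alikes from the thing itself.
- r.boxes_of(picture, query): "rect" ([left, top, width, height] in pixels, round what is visible of it).
The state is a dict: "clock": time; "qpos": joint angles; "qd": joint speeds; "effort": joint torques, N m; "tool_pos": TCP position; "ee_rot": TCP orientation; "ft_force": force on the tool from outside, world axes, zero at the start; "moment": the same for the moment, N m; "finger_gap": finger opening in mm; "gripper_force": force on a finger pad.
Only numpy, scipy, OpenCV 4.12 (cv2) and the standard library are available. Lean on these libraries where they do the work, as an engineer would, in place of code of your own. Each camera call takes 0.05 s, during which the arm holds its last target. There are 200 camera calls.

### The job

The deburring run is over: turn the red isolator handle fully to off, then swing its lockout hasp fully out ready for my padlock, and leave both like that. Only then draw the retaining pin out of the lid's staple and put it in the steel parts dish, and lift the clear lid off and lay it flat, handle up, in the middle of the green cutting mat. Then take every wheel out of the tub and lay them in the wooden tray, none on top of another, and leave the cup, pliers and screwdriver where they are.

Things in the scene. Friction and masses are not known exactly. Their poses are not given: they have to be found in the camera images.
- isolator: Grey isolator enclosure bolted to the bench, 90 x 90 x 90 mm, with a yellow plate on top (plate surface 93 mm above the bench). Origin at the centre of its underside, z up. A red tick at the plate's +x edge marks ON, a black tick at its +y edge marks OFF.
- handle (a joint): Red rotary isolator handle on the upright axis in the middle of the yellow plate. Angle in rad: 0 = ON (the bar's white-marked nose points along the enclosure's +x), 1.571 = OFF (nose along the enclosure's +y), where it meets a stop; it is turned counter-clockwise seen from above. Friction only (0.15 N m), stays where left, may start up to 0.12 rad from ON.
- handle_grip (a point): Point on the handle's turning axis, 36 mm above the yellow plate and 9 mm below the bar's top. Its x axis points along the bar to the nose. The bar is 58 long, 14 wide, and its upright sides span 14 to 45 mm above the plate; below it is a round boss 48 mm in diameter, 14 mm high.
- hasp (a joint): Lockout hasp: a steel leaf 54 x 12 x 4 mm with a padlock hole, lying on top of the handle bar (1 mm above it) and pivoted on an upright rivet near the bar's tail. Angle in rad relative to the handle: 0 = folded in along the bar, 1.571 = fully swung out square to the bar (stop), counter-clockwise seen from above. Friction only (0.025 N m), stays where left. It belongs out only when the handle is OFF; swinging it out pushes the handle against its OFF stop.
- hasp_peg (a point): Middle of the upright round thumb peg (10 mm diameter, 16 mm high, 44 mm from the pivot) at the free end of the hasp leaf; the leaf's top is 8 mm below this point. Its x axis points from the pivot to the peg.
- hasp_pivot (a point): The hasp's pivot axis (upright), at the leaf's mid-thickness; 22 mm from the handle's axis towards the tail.
- tub: Vibratory deburring machine: blue motor base (156 mm square, 46 mm high) and round orange tub, fixed to the bench. Origin on the bench under the tub's centre. Tub: outer diameter 180 mm, inner diameter 170 mm, rim 125 mm and inner floor 75 mm above the bench. Its -x side carries the hasp staple.
- staple (a point): Centre of the steel hasp staple's eye on the tub's front: an upright arch whose posts stand at x -11.5 and +11.5 mm (5 mm thick) and whose bridge is 9 to 14 mm above this point (top 147 mm above the bench). The eye is 18 mm wide (x) and is passed along y. Axes are those of the tub.
- lid: Clear round lid, 186 mm across, 0.3 kg, loose. Origin at the centre of its underside, z up. A 160 mm diameter, 6 mm deep plug on its underside sits in the tub with 5 mm of play; above it is a 5 mm disc. A slotted steel hasp leaf on its -x edge (to 141 mm from the centre, 37 mm wide) drops over the staple, which stands 17 mm above the lid's upper face, so the lid has to be lifted straight up by 25 mm or more before it moves sideways.
- lid_grip (a point): Centre of the lid's black bow handle bar: 12 mm wide (x), 12 mm high, 92 mm long (y), 47 mm above the lid's origin and with 30 mm of free height under it (end posts 80 mm apart).
- pin_grip (a point): Middle of the upper part of the retaining pin's yellow grip tab: tab 10 mm (x) x 20 mm (y) x 32 mm (z), its top 9 mm above this point. In the staple at the start the tab stands upright above the lid, and the pin is drawn out along its own -y (tab side), which is the tub's -y. The pin is loose, 35 g, 68 mm long over all.
- pin_shank (a point): Centre of the pin's flat steel shank: 10 mm (x) x 48 mm (y, from -23 to +25 mm) x 6 mm (z). At the start it lies on the lid's hasp leaf, through the staple, with 4 mm of play to each side and 6 mm above. The tab's middle is 33 mm to -y and 20 mm up (+z) from here.
- dish: Round steel parts dish, fixed, rim diameter 124 mm, 24 mm high, inner floor 4 mm above the bench, about 98 mm across inside. Origin at the centre of its underside.
- mat: Green cutting mat, fixed, 200 mm (x) x 250 mm (y), 3 mm thick. Origin at the centre of its underside.
- tray: Light wooden tray, fixed, 160 mm (x) x 200 mm (y) outside, 30 mm high, walls and floor 6 mm thick. Origin at the centre of its underside.
- cup: Pale blue cup, 72 mm across, 85 mm high, a bystander. Origin at the centre of its underside.
- pliers: Pliers with blue grips, about 140 mm long, lying flat, a bystander. Origin under the pivot.
- screwdriver: Yellow-handled screwdriver, 190 mm long, lying flat, a bystander. Origin beneath its middle.
- wheel1_mid (a point): Centre of a plywood wheel: a flat disc 40 mm in diameter and 18 mm thick, 22 g, loose, lying flat on the tub's floor at the start. z is its axle. Two to four wheels are in the tub; an absent one reads None.
- wheel2_mid (a point): Centre of a plywood wheel: a flat disc 40 mm in diameter and 18 mm thick, 22 g, loose, lying flat on the tub's floor at the start. z is its axle. Two to four wheels are in the tub; an absent one reads None.
- wheel3_mid (a point): Centre of a plywood wheel: a flat disc 40 mm in diameter and 18 mm thick, 22 g, loose, lying flat on the tub's floor at the start. z is its axle. Two to four wheels are in the tub; an absent one reads None.
- wheel4_mid (a point): Centre of a plywood wheel: a flat disc 40 mm in diameter and 18 mm thick, 22 g, loose, lying flat on the tub's floor at the start. z is its axle. Two to four wheels are in the tub; an absent one reads None.
There are look-alikes about, which are no part of the job. Of the things that look like the dish, the smallest one is meant. Leave any orange look-alike of the part that bears pin_grip alone.

How it is judged:
By the outcome, as a careful person would: the job done as asked, in the order asked, and still so for the second after the job is handed in, with the robot touching nothing.
Of wheel1, wheel2, wheel3, wheel4 only 2 to 4 are there at a start; the rules pass over those that are not, and their reading is None.
At some moment in a run one of wheel1, wheel2, wheel3, wheel4 may be knocked a few centimetres aside while the robot is not near it.
Once in a run the grip may slacken for a moment while it holds something.
It also fails if it takes over 210 s, if anything falls off the work surface, if the arm or the gripper's body presses on something with over 40 N, if the wrist force passes 120 N, or if a joint passes its speed limit or range.

## Working session

There is one attempt and no reset: what is moved stays moved. The work goes in short steps, Python scripts to look and compute and a shell command to move; the robot and the scene stay as the last step left them, time stands still between calls to the robot, and variables do not carry over. Pictures are saved under pics/ and viewed, at most 14 in all, crops included, and the job is handed in when it is done.

```bash
ls; mkdir -p pics
cat > h.py <<'E'
import numpy as np,cv2
from bench import r
from scipy.spatial.transform import Rotation as Ro
def pose():
    s=r.sense(); q=s['ee_rot']; return np.array(s['tool_pos']),Ro.from_quat([q[1],q[2],q[3],q[0]]).as_matrix()
def world(c,P=None):
    """HxWx3 world map"""
    im=c['image'];H,W=im.shape[:2];f=H/2/np.tan(np.radians(c['fovy'])/2)
    v,u=np.mgrid[:H,:W];dx=u-c['cx'];dy=v-c['cy'];z=c['z_map'].astype(float)
    if 'R' in c:
        p=np.stack([dx/f*z,dy/f*z,z],-1);return (p-np.array(c['t']))@np.array(c['R'])
    rr=np.hypot(dx,dy)+1e-9;k=np.tan(np.minimum(rr/f,1.5))/rr
    p=np.stack([dx*k*z,dy*k*z,z],-1);M=np.array(c['mount']);p=p@M[:3,:3].T+M[:3,3]
    return p@P[1].T+P[0]
def shot(n,name):
    P=pose();c=r.capture(n);cv2.imwrite(f'pics/{name}.png',c['image'][:,:,::-1]);W=world(c,P)
    W[c['z_map']<=0]=np.nan;return c,W
E
python3 - <<'E'
from h import *
np.set_printoptions(precision=1,suppress=True)
for n in ('scene','side'):
    c,W=shot(n,n+'0');np.save(n+'0.npy',W)
    print(n,c['fovy'],c.get('t'))
    for q in ['isolator','handle','hasp','tub','lid','pin_grip','dish','mat','tray','cup','pliers','screwdriver','wheel1_mid']:
        for d in r.boxes_of(c,q)[:3]:
            l,t,w,h=d['rect'];print(q,round(d['conf'],2),np.round(d['rect']),W[int(min(419,t+h/2)),int(min(559,l+w/2))])
print(r.sense())
E
```

```text
pics
scene 53.11678578323431 [ 204.  -250.5 1598.9]
isolator 0.77 [389. 232.  44.  59.] [668.8 235.7  93. ]
handle 0.9 [402. 227.  22.  34.] [627.7 239.5 110.7]
hasp 0.55 [288. 183.  68.  98.] [638.8  21.5 128.7]
hasp 0.47 [418. 232.   6.  19.] [659.9 247.4 151.7]
tub 0.72 [289. 190.  68.  88.] [645.3  24.5 128.4]
lid 0.65 [291. 188.  71.  58.] [587.4  26.4 131.6]
lid 0.46 [351. 271.  30.  49.] [725.  141.1  15.7]
pin_grip 0.72 [311. 182.  22.  12.] [273.7  -9.   -3.3]
pin_grip 0.47 [277. 207.  16.   5.] [ 409.5 -107.5   -2.8]
dish 0.84 [109. 222.  63.  49.] [ 652.2 -474.6    7.3]
dish 0.78 [136. 156.  50.  32.] [ 295.5 -559.9    7.2]
dish 0.69 [311. 184.  20.  12.] [467.5   2.2 126.4]
mat 0.84 [395. 203.  91.  58.] [440.5 350.4   4.4]
mat 0.55 [389. 232.  44.  57.] [663.6 238.6  91.7]
tray 0.89 [166. 178.  76.  43.] [ 412.6 -371.1    3.7]
cup 0.63 [349. 274.  34.  46.] [785.7 135.9  83.8]
cup 0.47 [207. 230.  43.  38.] [ 612.6 -233.8    2.4]
screwdriver 0.78 [248. 296.  81.  26.] [798.  -35.8  14.6]
wheel1_mid 0.26 [412. 228.  10.  16.] [633.2 242.3 142.3]
side 45.17978535996315 [ 5
[... 794 characters left out ...]
160.  51.  42.] [ 428.1 -362.1    9. ]
cup 0.93 [181. 247.  23.  28.] [768.8 119.7  26.1]
cup 0.54 [289. 159.  54.  44.] [ 424.7 -368.9    3.5]
cup 0.39 [242. 180.  32.  30.] [ 626.6 -248.8    9. ]
pliers 0.57 [305. 246.  15.  33.] [380.   38.   14.5]
screwdriver 0.68 [186. 210.  26.  40.] [794.7 -36.8   6.6]
{'clock': 1.4, 'qpos': array([-1.3,  0.3, -0.1,  1.2, -0. ,  1.6]), 'qd': array([ 0., -0., -0.,  0., -0., -0.]), 'effort': array([  0. , -40.6,  25.4,   0. ,   0. ,   0. ]), 'tool_pos': array([ 135.9, -507.1,  253.3]), 'ee_rot': array([-0. ,  1. ,  0.1, -0. ]), 'ft_force': array([0.9, 0.2, 0.1]), 'moment': array([ 0. ,  0.1, -0. ]), 'gripper_force': 0.0, 'finger_gap': 85.70282395272002}
```

Run:
```python
import cv2
a=cv2.imread('pics/scene0.png')[140:340,90:490];cv2.imwrite('pics/s1.png',cv2.resize(a,None,fx=2,fy=2,interpolation=2))
a=cv2.imread('pics/side0.png')[120:400,160:400];cv2.imwrite('pics/s2.png',cv2.resize(a,None,fx=2.1,fy=2.1,interpolation=2))
```

```text
(no output)
```

View pics/s1.png

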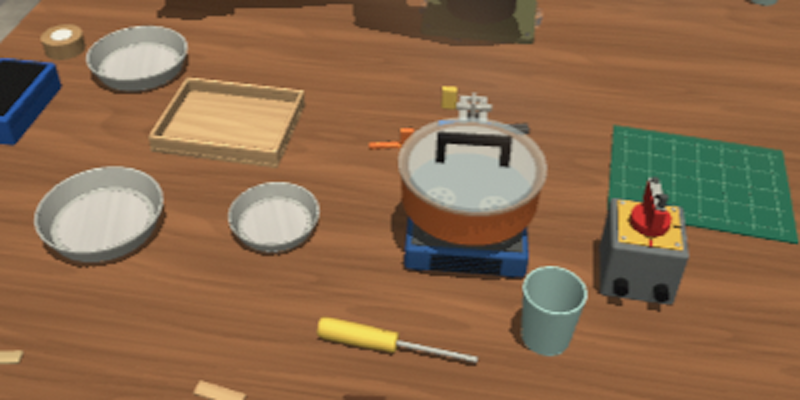

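View pics/s2.png

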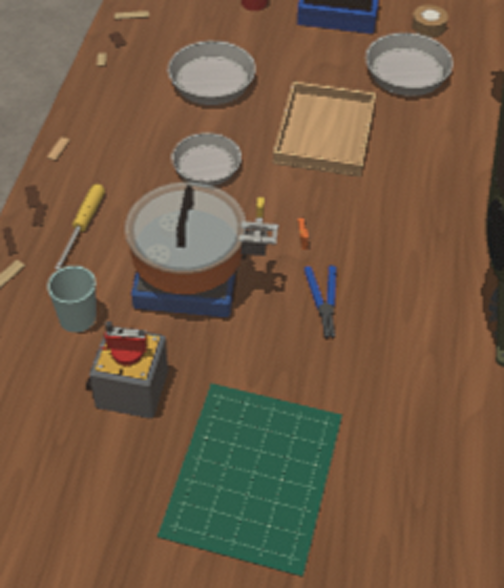

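```bash
cat >> h.py <<'E'
def to(x,y,z,yaw=None):
    """print the fraction row (shift, turn) for a tool-down target"""
    p,R=pose();d=R.T@(np.array([x,y,z])-p)/300
    cur=np.arctan2(R[1,0],R[0,0]);yaw=cur if yaw is None else yaw
    T=np.array([[np.cos(yaw),np.sin(yaw),0],[np.sin(yaw),-np.cos(yaw),0],[0,0,-1.]])
    v=Ro.from_matrix(R.T@T).as_rotvec()/2
    print('row',np.round(d,3),np.round(v,3),'dist',np.round(np.linalg.norm(d)*300),'deg',np.round(np.degrees(np.linalg.norm(v)*2)),'curyaw',round(np.degrees(cur),1))
E
python3 - <<'E'
from h import *
np.set_printoptions(precision=3,suppress=True)
s=r.sense();print(s['ee_rot'],s['qpos'])
to(590,200,330,0)
W=np.load('scene0.npy');I=cv2.imread('pics/scene0.png');hsv=cv2.cvtColor(I,cv2.COLOR_BGR2HSV)
def rep(n,m):
    P=W[m];P=P[~np.isnan(P[:,0])];print(n,len(P),np.round(np.percentile(P,[2,50,98],axis=0),0).tolist())
X,Y,Z=W[...,0],W[...,1],W[...,2]
h,sv,v=hsv[...,0],hsv[...,1],hsv[...,2]
rep('plate',(h>18)&(h<32)&(sv>120)&(abs(Z-93)<6)&(Y>150))
rep('mat',(h>60)&(h<90)&(sv>80)&(abs(Z-3)<6)&(Y>150))
rep('red',((h<8)|(h>172))&(sv>150)&(Z>100)&(Y>150))
rep('top',(Z>136)&(Y>180)&(X>500))
rep('tubrim',(abs(Z-130)<6)&(abs(Y-20)<120)&(X>400)&(X<720))
rep('pin',(h>18)&(h<34)&(sv>120)&(Z>125)&(Z<200)&(Y<60))
# fit circle dishes rim / tray rim
for n,c in (('d1',(620,-240)),('d2',(660,-478)),('d3',(290,-570))):
    rep(n,(abs(X-c[0])<110)&(abs(Y-c[1])<110)&(Z>16)&(Z<45))
rep('tray',(abs(X-420)<140)&(abs(Y+370)<140)&(Z>22)&(Z<45))
E
```

```text
[-0.     0.991  0.131 -0.   ] [-1.309  0.26  -0.138  1.173 -0.     1.571]
row [ 2.072 -1.885 -0.256] [-0.     0.     0.131] dist 844.0 deg 15.0 curyaw 15.0
plate 330 [[598.0, 211.0, 89.0], [650.0, 237.0, 92.0], [670.0, 284.0, 95.0]]
mat 3508 [[336.0, 232.0, -1.0], [431.0, 365.0, 2.0], [531.0, 468.0, 5.0]]
red 243 [[618.0, 226.0, 100.0], [646.0, 241.0, 110.0], [663.0, 267.0, 138.0]]
top 120 [[609.0, 238.0, 136.0], [643.0, 246.0, 143.0], [662.0, 253.0, 158.0]]
tubrim 2713 [[489.0, -58.0, 126.0], [611.0, 26.0, 129.0], [687.0, 109.0, 133.0]]
pin 78 [[487.0, -24.0, 133.0], [494.0, -15.0, 151.0], [497.0, -7.0, 163.0]]
d1 287 [[511.0, -321.0, 16.0], [595.0, -246.0, 21.0], [685.0, -176.0, 28.0]]
d2 758 [[585.0, -547.0, 17.0], [641.0, -482.0, 27.0], [748.0, -386.0, 34.0]]
d3 510 [[212.0, -675.0, 17.0], [278.0, -584.0, 26.0], [393.0, -487.0, 37.0]]
tray 537 [[318.0, -497.0, 22.0], [434.0, -370.0, 28.0], [511.0, -262.0, 33.0]]
```

```bash
python3 -m inch '[[[0.4,-0.36,-0.2,0,0,0.131,85],[0.4,-0.36,-0.2,0,0,0.131,85],[0.4,-0.36,-0.2,0,0,0.131,85],[0.4,-0.36,-0.2,0,0,0.131,85],[0.4,-0.36,-0.2,0,0,0.131,85],[0.4,-0.36,-0.2,0,0,0.131,85],[0.4,-0.36,-0.2,0,0,0.131,85]]]'
python3 - <<'E'
from h import *
print(r.sense()['qpos']);to(600,200,330,0)
E
```

```text
clock: 1.98
tool_pos: [224.0, -372.1, 313.4]
ee_rot: [0.001, 1.0, 0.001, 0.0]
ft_force: [-0.9, -0.6, 0.5]
finger_gap: 84.9
gripper_force: 0.0
[-1.02841449e+00  8.20296887e-02 -2.04047675e-01  1.28340772e+00
 -7.62463231e-04  2.11214652e+00]
row [ 1.255 -1.906 -0.058] [ 0.001 -0.     0.001] dist 685.0 deg 0.0 curyaw 0.1
```

```bash
python3 -m inch '[[[0.6,-0.95,0,0,0,-0.43,85],[0.6,-0.95,0,0,0,-0.43,85],[0.6,-0.95,0,0,0,-0.43,85],[0.6,-0.95,0,0,0,-0.43,85],[0.6,-0.95,0,0,0,-0.43,85],[0.6,-0.95,0,0,0,-0.43,85],[0.6,-0.95,0,0,0,-0.43,85],[0.6,-0.95,0,0,0,-0.43,85]]]'
python3 - <<'E'
from h import *
print(r.sense()['qpos'][[0,5]]);to(570,215,330,np.pi/2)
E
```

```text
clock: 2.65
tool_pos: [402.8, -89.6, 312.5]
ee_rot: [0.0, 0.909, 0.417, -0.001]
ft_force: [1.2, -0.8, 0.1]
finger_gap: 84.8
gripper_force: 0.0
[-0.21833476  2.0622007 ]
row [ 1.133 -0.239 -0.06 ] [-0.     0.    -0.355] dist 348.0 deg 41.0 curyaw 49.3
```

```bash
python3 -m inch '[[[1,-0.239,-0.06,0,0,-0.355,85],[1,-0.239,-0.06,0,0,-0.355,85],[1,-0.239,-0.06,0,0,-0.355,85],[1,-0.239,-0.06,0,0,-0.355,85],[1,-0.239,-0.06,0,0,-0.355,85],[1,-0.239,-0.06,0,0,-0.355,85],[1,-0.239,-0.06,0,0,-0.355,85],[1,-0.239,-0.06,0,0,-0.355,85]]]'
python3 - <<'E'
from h import *
c,W=shot('wrist','w1');np.save('w1.npy',W);print(np.round(c['mount'],2),c['fovy'],c['cx'],c['cy'])
for q in ['isolator','handle','hasp','hasp_peg','pin_grip','lid']:
    for d in r.boxes_of(c,q)[:2]:
        l,t,w,h=d['rect'];print(q,round(d['conf'],2),np.round(d['rect']),W[int(min(419,t+h/2)),int(min(559,l+w/2))])
E
```

```text
clock: 3.32
tool_pos: [546.6, 187.1, 329.1]
ee_rot: [-0.0, 0.707, 0.707, 0.0]
ft_force: [0.8, -0.5, -0.3]
finger_gap: 85.1
gripper_force: 0.0
[[  -0.     -0.96   -0.26   65.74]
 [   1.     -0.     -0.     -1.2 ]
 [   0.     -0.26    0.96 -120.  ]
 [   0.      0.      0.      1.  ]] 65.70646984690485 281.61493219487676 205.9915089530606
isolator 0.79 [312.  84.  92.  81.] [618.09304267 249.82554358 141.85838515]
handle 0.92 [333. 104.  70.  43.] [627.88153005 249.27574643 142.51040578]
hasp 0.69 [341. 119.  62.  16.] [632.45317445 248.45950695 140.62133783]
hasp 0.45 [207. 242. 179. 107.] [561.65529341  59.53822657 129.19173219]
hasp_peg 0.6 [343. 121.  60.  12.] [633.00152557 247.56040031 142.35083236]
hasp_peg 0.22 [208. 245. 179. 107.] [562.79749583  57.39034545 130.10775394]
pin_grip 0.64 [225. 310.  13.  29.] [485.73550899  23.32607556 135.84212996]
pin_grip 0.44 [201. 320.  23.  26.] [459.62691239   3.70850413 130.06927054]
lid 0.8 [203. 244. 183. 107.] [560.57269842  57.8060282  128.53900039]
```

View pics/w1.png

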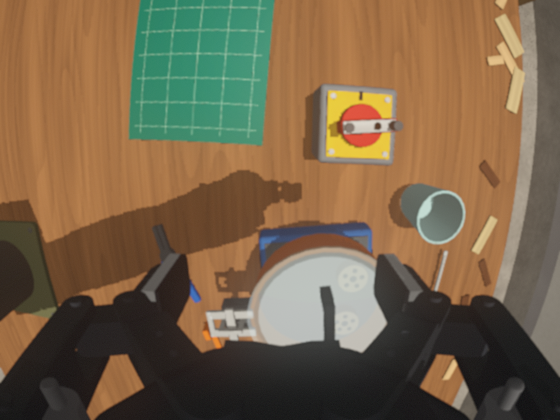

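```bash
cat > m.py <<'E'
from h import *
W=np.load('w1.npy');I=cv2.imread('pics/w1.png');hsv=cv2.cvtColor(I,cv2.COLOR_BGR2HSV)
X,Y,Z=W[...,0],W[...,1],W[...,2];h,s,v=[hsv[...,i].astype(int) for i in range(3)]
def rect(n,m):
    P=W[m][:,:2].astype(np.float32);print(n,len(P),np.round(W[m].mean(0),1),cv2.minAreaRect(P))
roi=(Y>170)&(X>540)&(X<720)&(Y<320)
rect('plate',roi&(h>18)&(h<34)&(s>120)&(abs(Z-93)<8))
rect('leaf',roi&(Z>136)&(Z<149))
rect('bar',roi&((h<8)|(h>172))&(s>120)&(Z>130))
rect('boss',roi&((h<8)|(h>172))&(s>120)&(abs(Z-107)<6))
rect('peg',roi&(Z>152))
mat=(h>60)&(h<90)&(s>80)&(abs(Z-3)<8);rect('mat',mat)
E
python3 m.py
```

```text
plate 2349 [627.  248.6  92.3] ((631.2305297851562, 248.1319580078125), (74.36417388916016, 74.06429290771484), 88.89553833007812)
leaf 684 [626.9 248.4 142. ] ((630.8330688476562, 248.50843811035156), (56.86732864379883, 14.053162574768066), 4.799389839172363)
bar 54 [612.7 248.5 135.7] ((620.9013061523438, 247.60459899902344), (37.1451301574707, 14.551342964172363), 5.428162097930908)
boss 761 [629.8 249.3 106.3] ((629.7164916992188, 248.49884033203125), (42.66362762451172, 43.2732048034668), 2.051567554473877)
peg 26794 [581.  196.4 387.8] ((608.8323364257812, 203.54620361328125), (130.3444366455078, 55.23483657836914), 26.256757736206055)
mat 18684 [431.2 327.1   2.3] ((427.032958984375, 331.6415100097656), (211.51463317871094, 198.8433837890625), 85.21516418457031)
```

```bash
python3 -m inch '[[[0.203,0.281,0.2,0,0,-0.4,50],[0.203,0.281,0.2,0,0,-0.4,50],[0.203,0.281,0.2,0,0,-0.4,50],[0.203,0.281,0.2,0,0,-0.4,50],[0.203,0.281,0.2,0,0,-0.4,50],[0.203,0.281,0.2,0,0,-0.4,50],[0.203,0.281,0.2,0,0,-0.4,50]]]'; python3 -m inch '[[[0,0,0,0,0,-0.43,50],[0,0,0,0,0,-0.43,50],[0,0,0,0,0,-0.43,50],[0,0,0,0,0,-0.43,50],[0,0,0,0,0,-0.43,50],[0,0,0,0,0,-0.43,50],[0,0,0,0,0,-0.43,50],[0,0,0,0,0,-0.43,50]]]'
python3 - <<'E'
from h import *
c,W=shot('wrist','w2');np.save('w2.npy',W)
to(631,248,134,np.radians(185))
exec(open('m.py').read().replace('w1','w2'))
E
```

```text
clock: 4.25
tool_pos: [627.7, 243.3, 271.1]
ee_rot: [-0.0, 0.375, 0.927, -0.0]
ft_force: [0.7, 0.2, 1.1]
finger_gap: 49.8
gripper_force: 0.0
clock: 4.92
tool_pos: [627.6, 243.3, 271.8]
ee_rot: [0.0, -0.044, 0.999, -0.0]
ft_force: [0.2, 0.1, 0.8]
finger_gap: 50.0
gripper_force: 0.0
row [-0.012  0.014  0.459] [-0.     0.    -0.002] dist 138.0 deg 0.0 curyaw -175.2
plate 3278 [626.6 247.6  92.4] ((631.745361328125, 248.40145874023438), (73.97167205810547, 74.83927154541016), 88.82858276367188)
leaf 991 [627.  248.  142.1] ((630.9891967773438, 248.82781982421875), (55.57339096069336, 13.443480491638184), 4.983338356018066)
bar 89 [609.5 245.7 135.7] ((615.210693359375, 247.19161987304688), (24.954565048217773, 12.926426887512207), 4.979950904846191)
boss 1093 [630.  247.9 106.3] ((630.56787109375, 248.82913208007812), (42.31044387817383, 44.573848724365234), 4.1688313484191895)
peg 53426 [616.9 241.5 328.9] ((631.523681640625, 242.3634033203125), (53.220367431640625, 136.7234649658203), 3.389378547668457)
mat 19387 [459.2 349.7   2.3] ((436.0677185058594, 349.412841796875), (249.06752014160156, 184.0089874267578), 85.61530303955078)
```

```bash
python3 -m inch '[[[-0.012,0.016,0.2,0,0,0,50],[-0.012,0.016,0.3,0,0,0,50],[-0.012,0.016,0.38,0,0,0,50],[-0.012,0.016,0.45,0,0,0,50],[-0.012,0.016,0.455,0,0,0,50],[-0.012,0.016,0.455,0,0,0,50]]]'; python3 -m inch '[[[0,0,0,0,0,0,10],[0,0,0,0,0,0,10],[0,0,0,0,0,0,10],[0,0,0,0,0,0,10],[0,0,0,0,0,0,10],[0,0,0,0,0,0,10]]]' 60
```

```text
clock: 5.47
tool_pos: [629.8, 249.0, 133.7]
ee_rot: [-0.002, -0.043, 0.999, -0.001]
ft_force: [0.1, -0.5, 1.3]
finger_gap: 50.0
gripper_force: 0.0
clock: 5.97
tool_pos: [632.5, 249.8, 137.6]
ee_rot: [0.002, -0.044, 0.999, -0.0]
ft_force: [0.5, -3.2, 5.8]
finger_gap: 12.8
gripper_force: 60.2
```

```bash
python3 -m inch '[[[0,0,0,0,0,-0.05,5],[0,0,0,0,0,-0.1,5],[0,0,0,0,0,-0.15,5],[0,0,0,0,0,-0.2,5],[0,0,0,0,0,-0.25,5],[0,0,0,0,0,-0.3,5],[0,0,0,0,0,-0.35,5],[0,0,0,0,0,-0.4,5]]]';  python3 -m inch '[[[0,0,0,0,0,-0.05,5],[0,0,0,0,0,-0.1,5],[0,0,0,0,0,-0.15,5],[0,0,0,0,0,-0.2,5],[0,0,0,0,0,-0.25,5],[0,0,0,0,0,-0.3,5],[0,0,0,0,0,-0.325,5],[0,0,0,0,0,-0.325,5]]]'
python3 - <<'E'
from h import *
to(631,248,134);s=r.sense();print(s['moment'],s['qpos'])
E
```

```text
clock: 6.63
tool_pos: [632.4, 249.7, 137.6]
ee_rot: [0.002, -0.431, 0.902, -0.001]
ft_force: [0.8, -3.3, 6.1]
finger_gap: 12.7
gripper_force: 60.2
clock: 7.3
tool_pos: [632.5, 249.7, 137.6]
ee_rot: [0.002, -0.696, 0.718, -0.002]
ft_force: [0.3, -3.4, 6.6]
finger_gap: 13.0
gripper_force: 60.2
row [0.006 0.005 0.012] [-0.002  0.    -0.   ] dist 4.0 deg 0.0 curyaw -91.8
[-0.56084277  0.16871754  0.08942312] [ 0.37669156  0.58189073  0.0727487   1.05737015 -0.00161443 -1.16231029]
```

```bash
python3 -m inch '[[[0,0,0,0,0,-0.01,5],[0,0,0,0,0,-0.02,5],[0,0,0,0,0,-0.025,5],[0,0,0,0,0,-0.025,5]]]'
python3 - <<'E'
from h import *
to(631,248,134);s=r.sense();print(s['moment'],s['qpos'])
E
```

```text
clock: 7.63
tool_pos: [632.5, 249.7, 137.6]
ee_rot: [-0.002, 0.712, -0.702, 0.001]
ft_force: [0.1, -2.4, 7.1]
finger_gap: 12.8
gripper_force: 62.5
row [0.006 0.005 0.012] [-0.002  0.    -0.   ] dist 4.0 deg 0.0 curyaw -89.2
[-0.47333447  0.17300943 -1.07228767] [ 0.37648927  0.58187383  0.07282388  1.05731745 -0.00121965 -1.20797114]
```

```bash
python3 -m inch '[[[0,0,0,0,0,0.01,5],[0,0,0,0,0,0.01,50],[0,0,0,0,0,0.01,50],[0,0,0,0,0,0.01,50],[0,0,0,0,0,0.01,50],[0,0,-0.1,0,0,0.01,50],[0,0,-0.2,0,0,0.01,50],[0,0,-0.35,0,0,0.01,50]]]';python3 -m inch '[[[0,0,0,0,0,0,50],[0,0,-0.05,0,0,0,50]]]'
cat > m2.py <<'E'
from h import *
import sys
c,W=shot('wrist',sys.argv[1]);np.save(sys.argv[1]+'.npy',W)
exec(open('m.py').read().replace('w1',sys.argv[1]))
p,R=pose()
lf=roi&(Z>138)&(Z<149)&(s<90)
rect('leafs',lf)
pg=roi&(Z>150)&(Z<163)&(Y>200);rect('pegtop',pg)
E
python3 m2.py w3; python3 -c "
from h import *
to(631,271,168)"
```

```text
clock: 8.3
tool_pos: [628.9, 249.6, 234.1]
ee_rot: [-0.003, -0.706, 0.708, 0.001]
ft_force: [0.2, -0.1, -0.1]
finger_gap: 50.0
gripper_force: 0.0
clock: 8.47
tool_pos: [631.1, 250.5, 252.2]
ee_rot: [0.001, -0.706, 0.708, -0.0]
ft_force: [-0.5, 0.2, -1.6]
finger_gap: 50.0
gripper_force: 0.0
plate 3699 [630.4 244.   92.4] ((631.1396484375, 249.10366821289062), (74.6738052368164, 74.30804443359375), 89.32958984375)
leaf 1200 [631.4 244.  142. ] ((631.3509521484375, 248.14517211914062), (56.361793518066406, 13.476425170898438), 89.34996032714844)
bar 117 [632.1 229.9 135.8] ((631.1857299804688, 236.1109619140625), (32.432979583740234, 13.573819160461426), 89.49855041503906)
boss 1248 [631.2 247.3 106.4] ((631.5193481445312, 247.8048553466797), (44.14970779418945, 42.40436935424805), 0.7671670913696289)
peg 53467 [629.9 240.  309.2] ((629.4833984375, 251.62503051757812), (136.6374969482422, 46.827396392822266), 1.3809432983398438)
mat 16045 [430.9 309.9   2.4] ((427.82012939453125, 332.451171875), (213.71792602539062, 199.72872924804688), 85.11605834960938)
leafs 976 [631.4 243.8 142.7] ((631.3234252929688, 247.05032348632812), (52.412933349609375, 11.662071228027344), 89.33480072021484)
pegtop 188 [631.8 269.2 157.1] ((631.9673461914062, 270.24542236328125), (9.713513374328613, 9.649934768676758), 71.13426971435547)
row [-0.067  0.005  0.291] [-0.002  0.001 -0.   ] dist 90.0 deg 0.0 curyaw -90.1
```

View pics/w3.png

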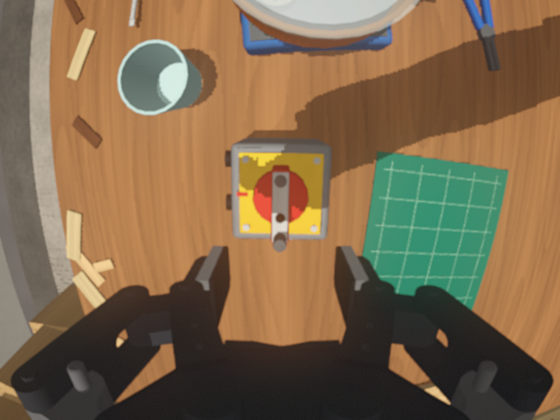

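```bash
python3 -m inch '[[[-0.067,-0.001,0.1,0,0,0,40],[-0.067,-0.001,0.2,0,0,0,40],[-0.067,-0.001,0.25,0,0,0,40],[-0.067,-0.001,0.28,0,0,0,40],[-0.067,-0.001,0.28,0,0,0,40]]]'; python3 -m inch '[[[0,0,0,0,0,0,5],[0,0,0,0,0,0,5],[0,0,0,0,0,0,5],[0,0,0,0,0,0,5],[0,0,0,0,0,0,5],[0,0,0,0,0,0,5]]]' 20
```

```text
clock: 8.93
tool_pos: [629.5, 269.6, 164.2]
ee_rot: [-0.002, -0.706, 0.708, 0.001]
ft_force: [-0.1, 0.0, 0.1]
finger_gap: 40.2
gripper_force: 0.0
clock: 9.43
tool_pos: [632.3, 270.6, 169.0]
ee_rot: [0.002, -0.706, 0.708, -0.001]
ft_force: [0.4, 0.4, 2.9]
finger_gap: 8.9
gripper_force: 20.3
```

```bash
python3 -m inch '[[[0.001,0.016,0,0,0,-0.056,3],[0.004,0.033,0,0,0,-0.112,3],[0.008,0.048,0,0,0,-0.168,3],[0.014,0.064,0,0,0,-0.224,3],[0.022,0.078,0,0,0,-0.28,3],[0.032,0.091,0,0,0,-0.337,3],[0.043,0.104,0,0,0,-0.393,3],[0.043,0.104,0,0,0,-0.393,3]]]' 30;  python3 -m inch '[[[0.001,0.016,0,0,0,-0.056,3],[0.004,0.033,0,0,0,-0.112,3],[0.008,0.048,0,0,0,-0.168,3],[0.014,0.064,0,0,0,-0.224,3],[0.022,0.078,0,0,0,-0.28,3],[0.032,0.091,0,0,0,-0.337,3],[0.043,0.104,0,0,0,-0.393,3],[0.043,0.104,0,0,0,-0.393,3]]]';  python3 -m inch '[[[0,0.005,0,0,0,0,3],[0,0.01,0,0,0,0,3],[0,0.014,0,0,0,0,3],[0,0.014,0,0,0,0,3]]]'
```

```text
clock: 10.1
tool_pos: [600.8, 257.2, 168.9]
ee_rot: [-0.001, 0.924, -0.383, 0.001]
ft_force: [1.3, -1.0, 3.9]
finger_gap: 7.5
gripper_force: 29.9
clock: 10.77
tool_pos: [589.1, 227.9, 168.9]
ee_rot: [-0.003, 1.0, -0.001, 0.002]
ft_force: [3.3, 4.2, 2.2]
finger_gap: 7.8
gripper_force: 29.9
clock: 11.1
tool_pos: [589.2, 227.0, 168.9]
ee_rot: [-0.005, 1.0, -0.001, 0.002]
ft_force: [2.2, 11.7, 1.5]
finger_gap: 8.1
gripper_force: 29.9
```

```bash
python3 -m inch '[[[0,-0.008,0,0,0,0,3],[0,-0.008,0,0,0,0,40],[0,-0.008,0,0,0,0,40],[0,-0.008,0,0,0,0,40],[0,-0.008,-0.05,0,0,0,40],[0,-0.008,-0.15,0,0,0,40],[0,-0.008,-0.3,0,0,0,40],[0,-0.008,-0.3,0,0,0,40]]]'; python3 m2.py w4; python3 -c "
from h import *
to(500,0,250,np.pi/2);print(r.sense()['qpos'])"
```

```text
clock: 11.77
tool_pos: [589.4, 224.9, 264.4]
ee_rot: [-0.002, 1.0, -0.002, 0.004]
ft_force: [1.7, 0.1, 1.1]
finger_gap: 39.7
gripper_force: 0.0
plate 3118 [636.3 248.7  92.4] ((631.6035766601562, 248.4437255859375), (74.11959075927734, 74.08370971679688), 88.59419250488281)
leaf 2002 [622.4 240.2 140.1] ((611.77001953125, 249.40736389160156), (57.55768585205078, 54.381874084472656), 87.77339935302734)
bar 1019 [632.1 253.4 137.1] ((631.720703125, 248.77650451660156), (55.963348388671875, 13.981943130493164), 89.78575134277344)
boss 1093 [634.2 248.7 106.5] ((632.4514770507812, 250.36009216308594), (40.4670295715332, 44.734073638916016), 72.48503112792969)
peg 50147 [597.2 227.9 320. ] ((591.770751953125, 231.32875061035156), (122.6494140625, 34.35475540161133), 89.7322998046875)
mat 11774 [466.1 333.2   2.3] ((430.1258239746094, 349.310546875), (248.734375, 197.77047729492188), 85.96815490722656)
leafs 971 [613.4 227.1 142.8] ((610.3060302734375, 227.1495361328125), (12.055209159851074, 52.989013671875), 88.81880187988281)
pegtop 166 [588.4 227.6 157.3] ((587.9598388671875, 227.69325256347656), (8.9749174118042, 8.986405372619629), 0.0743267610669136)
row [-0.296  0.75   0.037] [ 0.002 -0.004 -0.787] dist 242.0 deg 90.0 curyaw -0.2
[ 3.64586026e-01  4.36505344e-01  1.51385919e-01  1.27730721e+00
 -2.29265249e-04 -2.77408885e+00]
```

View pics/w4.png

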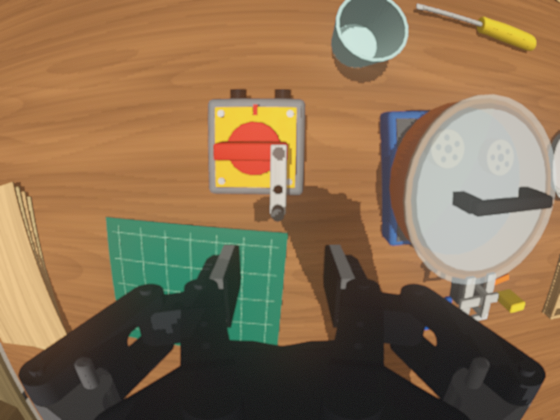

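```bash
python3 -m inch '[[[-0.33,0.68,-0.05,0,0,0.4,40],[-0.33,0.68,-0.05,0,0,0.4,40],[-0.33,0.68,-0.05,0,0,0.4,40],[-0.33,0.68,-0.05,0,0,0.4,40],[-0.33,0.68,-0.05,0,0,0.4,40],[-0.33,0.68,-0.05,0,0,0.4,40],[-0.33,0.68,-0.05,0,0,0.4,40],[-0.33,0.68,-0.05,0,0,0.4,40]]]'; python3 -m inch '[[[0,0,0,0,0,0.38,40],[0,0,0,0,0,0.38,40],[0,0,0,0,0,0.38,40],[0,0,0,0,0,0.38,40],[0,0,0,0,0,0.38,40],[0,0,0,0,0,0.385,40],[0,0,0,0,0,0.385,40],[0,0,0,0,0,0.385,40]]]'
python3 - <<'E'
from h import *
c,W=shot('wrist','w5');np.save('w5.npy',W)
for q in ['pin_grip','pin_shank','lid']:
    for d in r.boxes_of(c,q)[:3]:
        l,t,w,h=d['rect'];print(q,round(d['conf'],2),np.round(d['rect']),W[int(min(419,t+h/2)),int(min(559,l+w/2))])
I=cv2.imread('pics/w5.png');hsv=cv2.cvtColor(I,cv2.COLOR_BGR2HSV)
X,Y,Z=W[...,0],W[...,1],W[...,2];h,s,v=[hsv[...,i].astype(int) for i in range(3)]
m=(h>18)&(h<34)&(s>110)&(Z>120)&(Z<180)&(X<540)
print(np.round(np.percentile(W[m],[2,50,98],axis=0)).tolist())
t=m&(Z>np.percentile(Z[m],97)-5);print(cv2.minAreaRect(W[t][:,:2].astype(np.float32)),np.median(Z[t]))
to(490,-20,200);print(r.sense()['qpos'])
E
```

```text
clock: 12.48
tool_pos: [486.2, 19.0, 271.8]
ee_rot: [0.0, 0.92, -0.392, -0.001]
ft_force: [0.6, 0.7, -0.7]
finger_gap: 39.8
gripper_force: 0.0
clock: 13.15
tool_pos: [487.5, 20.9, 271.7]
ee_rot: [0.001, 0.708, -0.706, -0.0]
ft_force: [-0.7, -0.1, -0.4]
finger_gap: 40.1
gripper_force: 0.0
pin_grip 0.82 [317.  51.  30.  48.] [ 428.20055167 -101.02530706    6.01866682]
pin_grip 0.68 [272. 149.  18.  80.] [486.62455104   8.19425992 135.61587642]
pin_grip 0.34 [ 46. 245.  66.  64.] [772.75502549 154.17976018  39.58670796]
pin_shank 0.67 [317.  48.  27.  55.] [ 429.20920662 -101.14794718    4.78807395]
pin_shank 0.65 [272. 149.  19.  78.] [486.62455104   8.19425992 135.61587642]
lid 0.84 [ 72. 101. 248. 195.] [559.74245975  17.169919   129.18104464]
[[484.0, -25.0, 140.0], [488.0, -16.0, 161.0], [493.0, -6.0, 163.0]]
((488.32354736328125, -14.804488182067871), (10.073543548583984, 19.402490615844727), 4.0340256690979) 161.29300284553182
row [ 0.136 -0.008  0.241] [ 0. -0. -0.] dist 83.0 deg 0.0 curyaw -89.9
[ 4.23526217e-02  1.89359735e-01 -1.82410113e-01  1.19944142e+00
  4.25497214e-07 -1.52979630e+00]
```

View pics/w5.png

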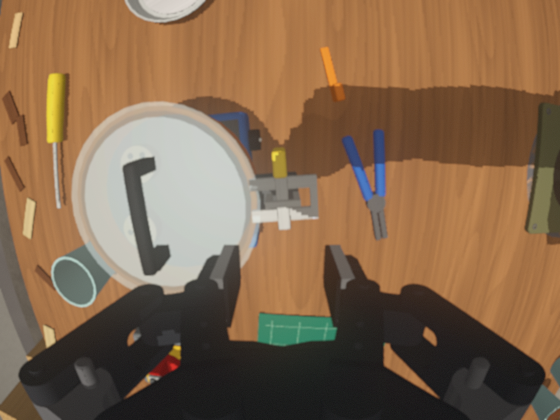

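Run:
```python
from h import *
W=np.load('w5.npy');I=cv2.imread('pics/w5.png')
X,Y,Z=W[...,0],W[...,1],W[...,2]
m=(Z>172)&(Z<190)&(X>520)&(X<640)&(abs(Y-20)<80);print('bar',cv2.minAreaRect(W[m][:,:2].astype(np.float32)),np.median(Z[m]))
m=(Z>141)&(Z<152)&(X>455)&(X<515)&(Y>0)&(Y<40);print('bridge',cv2.minAreaRect(W[m][:,:2].astype(np.float32)),np.median(Z[m]))
m=(Z>118)&(Z<140)&(X>430)&(X<700);P=W[m][:,:2].astype(np.float32);print(cv2.minEnclosingCircle(W[m&(X>500)][:,:2].astype(np.float32)))
```

```text
bar ((596.5647583007812, 25.99987030029297), (9.151594161987305, 86.58037567138672), 4.7604475021362305) 172.28984466958659
bridge ((485.4305114746094, 18.3091983795166), (27.617576599121094, 5.50527286529541), 4.174069404602051) 146.1171106215779
((603.0715942382812, 85.14701080322266), 150.80825805664062)
```

```bash
python3 -m inch '[[[0.12,-0.003,0.1,0,0,-0.036,40],[0.12,-0.003,0.2,0,0,-0.036,40],[0.12,-0.003,0.29,0,0,-0.036,40],[0.12,-0.003,0.34,0,0,-0.036,40],[0.12,-0.003,0.37,0,0,-0.036,40],[0.12,-0.003,0.378,0,0,-0.036,40],[0.12,-0.003,0.378,0,0,-0.036,40]]]'; python3 -m inch '[[[0,0,0,0,0,0,3],[0,0,0,0,0,0,3],[0,0,0,0,0,0,3],[0,0,0,0,0,0,3],[0,0,0,0,0,0,3],[0,0,0,0,0,0,3]]]' 40;python3 -m inch '[[[0.03,0,-0.003,0,0,0,3],[0.06,0,-0.004,0,0,0,3],[0.1,0,-0.004,0,0,0,3],[0.14,0,-0.004,0,0,0,3],[0.18,0,-0.004,0,0,0,3],[0.22,0,-0.004,0,0,0,3],[0.24,0,-0.004,0,0,0,3],[0.24,0,-0.004,0,0,0,3]]]'
```

```text
clock: 13.93
tool_pos: [488.6, -15.4, 159.0]
ee_rot: [0.0, 0.732, -0.681, -0.0]
ft_force: [0.3, -0.1, 0.0]
finger_gap: 39.9
gripper_force: 0.0
clock: 14.43
tool_pos: [489.7, -15.4, 160.3]
ee_rot: [-0.001, 0.732, -0.681, 0.001]
ft_force: [-0.2, 0.0, 6.8]
finger_gap: 9.2
gripper_force: 43.7
clock: 15.1
tool_pos: [493.7, -89.1, 160.0]
ee_rot: [0.0, 0.731, -0.682, 0.0]
ft_force: [-0.1, -0.2, -1.5]
finger_gap: 9.2
gripper_force: 42.9
```

```bash
python3 -m inch '[[[0,0,-0.1,0,0,0,3],[0,0,-0.2,0,0,0,3],[0.1,-0.1,-0.4,0,0,0,3],[0.2,-0.2,-0.4,0,0,0,3],[0.25,-0.33,-0.4,0,0,0,3],[0.25,-0.33,-0.4,0,0,0,3],[0.25,-0.33,-0.4,0,0,0,3],[0.25,-0.33,-0.4,0,0,0,3]]]'
python3 - <<'E'
from h import *
c,W=shot('wrist','w6');np.save('w6.npy',W)
X,Y,Z=W[...,0],W[...,1],W[...,2]
for q in ['dish','tray']:
    for d in r.boxes_of(c,q)[:3]:
        l,t,w,h=d['rect'];print(q,round(d['conf'],2),np.round(d['rect']),W[int(min(419,t+h/2)),int(min(559,l+w/2))])
m=(Z>18)&(Z<30)&(abs(X-620)<90)&(abs(Y+245)<90);print(m.sum(),cv2.minEnclosingCircle(W[m][:,:2].astype(np.float32)))
P=W[m][:,:2];A=np.c_[2*P,np.ones(len(P))];s=np.linalg.lstsq(A,(P**2).sum(1),rcond=None)[0];print(s[:2],np.sqrt(s[2]+s[0]**2+s[1]**2))
print(r.sense()['gripper_force'],r.sense()['finger_gap']);to(s[0],s[1]-17,230)
E
```

```text
clock: 15.77
tool_pos: [598.3, -155.3, 279.3]
ee_rot: [0.0, 0.732, -0.682, -0.001]
ft_force: [0.1, -0.6, -1.7]
finger_gap: 9.4
gripper_force: 42.9
dish 0.85 [213.  57. 104. 105.] [ 622.27346126 -233.85785455    2.50927222]
dish 0.56 [265. 323.  34.  22.] [ 593.7119015  -111.36006513  254.71252829]
tray 0.9 [360.   3. 129. 114.] [ 428.24346855 -319.69938104    5.45534058]
1502 ((622.9507446289062, -232.42250061035156), 61.74026870727539)
[ 623.02780622 -232.34083473] 58.86004920004768
42.878084778785706 9.119588334229931
row [ 0.323 -0.066  0.165] [0.001 0.    0.   ] dist 111.0 deg 0.0 curyaw -85.9
```

View pics/w6.png

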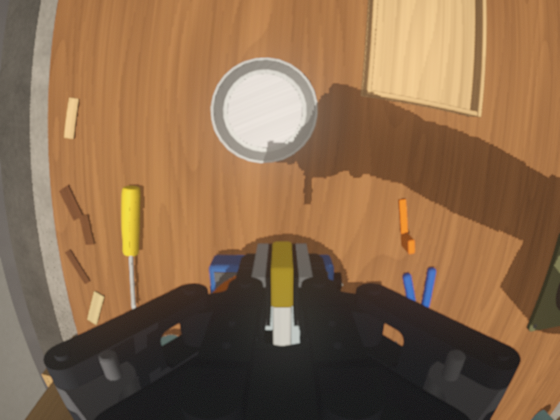

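```bash
python3 -m inch '[[[0.1,-0.03,0.05,0,0,0,3],[0.2,-0.05,0.1,0,0,0,3],[0.323,-0.066,0.165,0,0,0,3],[0.323,-0.066,0.28,0,0,0,3],[0.323,-0.066,0.4,0,0,0,3],[0.323,-0.066,0.53,0,0,0,3],[0.323,-0.066,0.65,0,0,0,3],[0.323,-0.066,0.7,0,0,0,3]]]'; python3 -m inch '[[[0,0,0,0,0,0,3],[0,0,0,0,0,0,3]]]';  python3 -c "
from h import *
to(624,-249.4,37)"
```

```text
clock: 16.58
tool_pos: [619.7, -248.0, 64.9]
ee_rot: [0.002, 0.732, -0.681, -0.004]
ft_force: [-0.1, -0.5, -0.4]
finger_gap: 8.9
gripper_force: 42.9
clock: 16.75
tool_pos: [623.0, -249.2, 69.8]
ee_rot: [0.0, 0.732, -0.681, -0.001]
ft_force: [0.4, -0.7, -0.7]
finger_gap: 9.3
gripper_force: 42.9
row [ 0.001 -0.004  0.109] [0.001 0.001 0.   ] dist 33.0 deg 0.0 curyaw -85.9
```

```bash
python3 -m inch '[[[0,0,0.05,0,0,0,3],[0,0,0.08,0,0,0,3],[0,0,0.1,0,0,0,3],[0,0,0.11,0,0,0,3],[0,0,0.112,0,0,0,3],[0,0,0.112,0,0,0,3]]]'; python3 -m inch '[[[0,0,0,0,0,0,24],[0,0,0,0,0,0,24],[0,0,0,0,0,0,24],[0,0,-0.05,0,0,0,24],[0,0,-0.15,0,0,0,24],[0,0,-0.28,0,0,0,24],[0,0,-0.42,0,0,0,24],[0,0,-0.55,0,0,0,24]]]';python3 -m inch '[[[-0.3,0,-0.3,0,0,0,60],[-0.3,0,-0.3,0,0,0,60],[-0.3,0,-0.3,0,0,0,60],[-0.3,0,-0.3,0,0,0,60]]]'
python3 - <<'E'
from h import *
c,W=shot('wrist','w7');np.save('w7.npy',W)
X,Y,Z=W[...,0],W[...,1],W[...,2]
I=cv2.imread('pics/w7.png');cv2.imwrite('pics/w7c.png',cv2.resize(I[0:240,120:400],None,fx=2,fy=2))
for d in r.boxes_of(c,'pin_grip')[:3]:
        l,t,w,h=d['rect'];print(round(d['conf'],2),np.round(d['rect']),W[int(min(419,t+h/2)),int(min(559,l+w/2))])
to(597,26,280);print(r.sense()['qpos'][[0,5]])
E
```

```text
clock: 17.25
tool_pos: [624.7, -250.3, 37.2]
ee_rot: [-0.0, 0.732, -0.681, 0.0]
ft_force: [-0.1, -0.1, 0.0]
finger_gap: 9.0
gripper_force: 42.9
clock: 17.92
tool_pos: [624.2, -250.2, 203.7]
ee_rot: [-0.0, 0.732, -0.681, 0.0]
ft_force: [1.8, -0.4, -0.6]
finger_gap: 24.1
gripper_force: 0.0
clock: 18.25
tool_pos: [620.0, -156.7, 299.3]
ee_rot: [-0.004, 0.733, -0.68, 0.004]
ft_force: [0.3, -0.6, 0.7]
finger_gap: 60.2
gripper_force: 0.0
0.6 [408. 203.  19.  47.] [424.83441608 -97.41132052   6.16043071]
0.57 [280.  92.  13.  53.] [ 621.62369962 -226.30724152    9.00123117]
row [-0.622  0.028  0.046] [-0.002 -0.001  0.   ] dist 187.0 deg 0.0 curyaw -85.8
[-0.25212369 -1.89655514]
```

View pics/w7c.png

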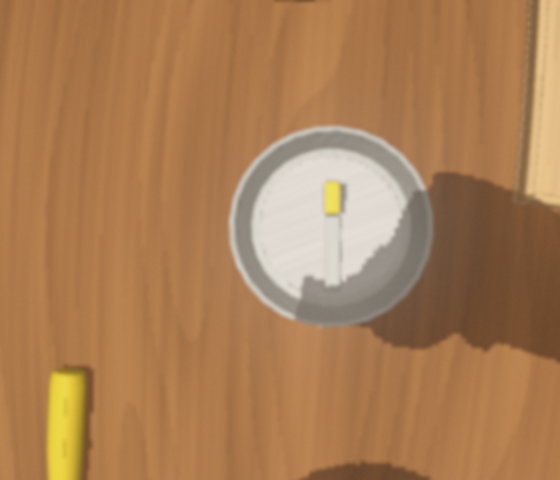

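```bash
python3 -m inch '[[[-0.5,0.028,0,0,0,0,60],[-0.5,0.028,0,0,0,0,60],[-0.5,0.028,0,0,0,0,60],[-0.5,0.028,0.03,0,0,0,60],[-0.5,0.028,0.046,0,0,0,60],[-0.5,0.028,0.046,0,0,0,60]]]'
python3 - <<'E'
from h import *
c,W=shot('wrist','w8');np.save('w8.npy',W)
X,Y,Z=W[...,0],W[...,1],W[...,2];I=cv2.imread('pics/w8.png').max(2)
m=(Z>166)&(Z<178)&(X>520)&(X<660)&(abs(Y-26)<70)&(I<70);print('bar',m.sum(),cv2.minAreaRect(W[m][:,:2].astype(np.float32)),np.median(Z[m]))
m=(Z>141)&(Z<152)&(X>455)&(X<515)&(Y>0)&(Y<40);print('bridge',cv2.minAreaRect(W[m][:,:2].astype(np.float32)))
to(596.5,26,169)
E
```

```text
clock: 18.85
tool_pos: [597.6, -11.1, 275.0]
ee_rot: [0.002, 0.732, -0.681, -0.002]
ft_force: [-0.4, 0.1, 0.6]
finger_gap: 60.1
gripper_force: 0.0
bar 5 ((593.9452514648438, 67.6347427368164), (2.257507562637329, 8.082466125488281), 88.21672058105469) 171.2338798307946
bridge ((485.9065246582031, 18.6783447265625), (28.306732177734375, 6.282825469970703), 3.049450635910034)
row [-0.127 -0.005  0.356] [ 0.002 -0.    -0.   ] dist 113.0 deg 0.0 curyaw -85.9
```

View pics/w8.png

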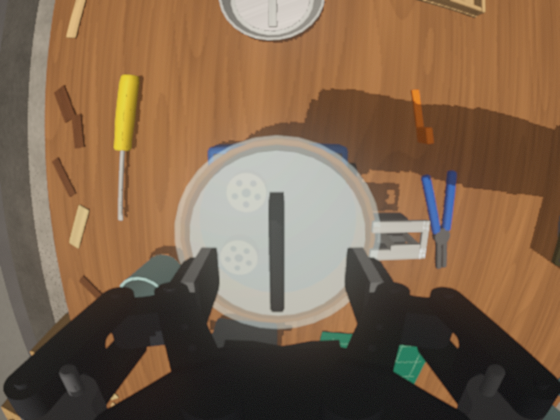

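Run:
```python
from h import *
W=np.load('w8.npy');Z=W[...,2];print(np.round(W[[195,220,252,280,305],[277,277,277,277,277]],1))
m=np.zeros(Z.shape,bool);m[185:318,262:292]=1;m&=(Z>155)&(Z<185)
print(m.sum(),cv2.minAreaRect(W[m][:,:2].astype(np.float32)),np.median(Z[m]))
```

```text
[[599.9 -19.2 144.8]
 [598.9  -7.1 171.8]
 [597.2  17.8 172. ]
 [595.6  41.3 172.3]
 [594.   64.9 171.3]]
1832 ((597.2896118164062, 26.740966796875), (12.119559288024902, 92.50816345214844), 4.305429935455322) 171.08467469383487
```

Bar: centre (597.3, 26.7), top 172, yaw 4.3°. Grasp it.

```bash
python3 -m inch '[[[-0.127,-0.007,0.05,0,0,0,60],[-0.127,-0.007,0.15,0,0,0,60],[-0.127,-0.007,0.25,0,0,0,60],[-0.127,-0.007,0.31,0,0,0,60],[-0.127,-0.007,0.345,0,0,0,60],[-0.127,-0.007,0.358,0,0,0,60],[-0.127,-0.007,0.358,0,0,0,60]]]'; python3 -m inch '[[[0,0,0,0,0,0,3],[0,0,0,0,0,0,3],[0,0,0,0,0,0,3],[0,0,0,0,0,0,3],[0,0,0,0,0,0,3],[0,0,0,0,0,0,3]]]' 90;python3 -m inch '[[[0,0,-0.03,0,0,0,3],[0,0,-0.07,0,0,0,3],[0,0,-0.12,0,0,0,3],[0,0,-0.18,0,0,0,3],[0,0,-0.22,0,0,0,3],[0,0,-0.25,0,0,0,3],[0,0,-0.27,0,0,0,3],[0,0,-0.27,0,0,0,3]]]'; python3 -c "
from h import *
to(430,349,250)"
```

```text
clock: 19.48
tool_pos: [598.2, 25.4, 169.7]
ee_rot: [0.001, 0.731, -0.682, -0.0]
ft_force: [-0.4, -0.3, 0.9]
finger_gap: 59.9
gripper_force: 0.0
clock: 19.98
tool_pos: [599.0, 26.7, 171.9]
ee_rot: [-0.001, 0.732, -0.681, 0.001]
ft_force: [-0.8, -0.5, 6.0]
finger_gap: 10.1
gripper_force: 88.4
clock: 20.65
tool_pos: [598.8, 26.8, 252.5]
ee_rot: [-0.001, 0.732, -0.681, 0.001]
ft_force: [0.5, -0.6, -3.8]
finger_gap: 10.2
gripper_force: 88.3
row [-1.111  0.484  0.008] [-0.001 -0.     0.   ] dist 364.0 deg 0.0 curyaw -85.9
```

```bash
python3 -m inch '[[[-0.06,0.03,0,0,0,0,3],[-0.14,0.07,0,0,0,0,3],[-0.23,0.11,0,0,0,0,3],[-0.32,0.15,0,0,0,0,3],[-0.41,0.19,0,0,0,0,3],[-0.5,0.23,0,0,0,0,3],[-0.57,0.26,0,0,0,0,3],[-0.57,0.26,0,0,0,0,3]]]'; python3 -m inch '[[[-0.06,0.03,0,0,0,0,3],[-0.14,0.06,0,0,0,0,3],[-0.22,0.09,0,0,0,0,3],[-0.31,0.13,0,0,0,0,3],[-0.4,0.16,0,0,0,0,3],[-0.48,0.19,0,0,0,0,3],[-0.54,0.22,0,0,0,0,3],[-0.54,0.22,0,0,0,0,3]]]'
python3 - <<'E'
from h import *
s=r.sense();print(s['finger_gap'],s['gripper_force'])
c,W=shot('side','s9');np.save('s9.npy',W)
Z=W[...,2];hsv=cv2.cvtColor(cv2.imread('pics/s9.png'),cv2.COLOR_BGR2HSV);h,sv=hsv[...,0],hsv[...,1]
m=(h>55)&(h<95)&(sv>70)&(abs(Z-3)<10)&(W[...,1]>150);print(m.sum(),cv2.minAreaRect(W[m][:,:2].astype(np.float32)))
W=np.load('side0.npy');Z=W[...,2];hsv=cv2.cvtColor(cv2.imread('pics/side0.png'),cv2.COLOR_BGR2HSV);h,sv=hsv[...,0],hsv[...,1]
m=(h>55)&(h<95)&(sv>70)&(abs(Z-3)<10)&(W[...,1]>150);print(m.sum(),cv2.minAreaRect(W[m][:,:2].astype(np.float32)))
W=np.load('scene0.npy');Z=W[...,2];hsv=cv2.cvtColor(cv2.imread('pics/scene0.png'),cv2.COLOR_BGR2HSV);h,sv=hsv[...,0],hsv[...,1]
m=(h>55)&(h<95)&(sv>70)&(abs(Z-3)<10)&(W[...,1]>150);print(m.sum(),cv2.minAreaRect(W[m][:,:2].astype(np.float32)))
to(430,350,100)
E
```

```text
clock: 21.32
tool_pos: [505.5, 194.9, 250.4]
ee_rot: [0.001, 0.734, -0.68, -0.002]
ft_force: [0.2, 0.0, -3.6]
finger_gap: 10.1
gripper_force: 88.3
clock: 21.98
tool_pos: [429.1, 351.2, 250.4]
ee_rot: [0.001, 0.733, -0.68, -0.001]
ft_force: [-0.0, -0.6, -3.5]
finger_gap: 10.1
gripper_force: 88.3
10.116214202294223 88.28267097473145
3667 ((429.55926513671875, 353.7043151855469), (245.75819396972656, 198.67095947265625), 85.33185577392578)
5213 ((429.1683044433594, 349.11309814453125), (256.72271728515625, 198.6280975341797), 85.3585433959961)
3538 ((430.80548095703125, 349.4940185546875), (250.13417053222656, 205.46401977539062), 85.0980453491211)
row [-0.002 -0.001  0.501] [ 0.001 -0.001 -0.   ] dist 150.0 deg 0.0 curyaw -85.7
```

```bash
python3 -m inch '[[[0,-0.001,0.1,0,0,0,3],[0,-0.003,0.2,0,0,0,3],[0,-0.003,0.3,0,0,0,3],[0,-0.003,0.4,0,0,0,3],[0,-0.003,0.5,0,0,0,3],[0,-0.003,0.57,0,0,0,3],[0,-0.003,0.6,0,0,0,3],[0,-0.003,0.61,0,0,0,3]]]'; python3 -m inch '[[[0,0,0.01,0,0,0,3],[0,0,0.02,0,0,0,3],[0,0,0.03,0,0,0,3],[0,0,0.037,0,0,0,3],[0,0,0.037,0,0,0,3],[0,0,0.037,0,0,0,3]]]'
```

```text
clock: 22.7
tool_pos: [430.9, 346.4, 66.3]
ee_rot: [0.002, 0.731, -0.682, -0.0]
ft_force: [-0.3, -0.7, -2.7]
finger_gap: 10.3
gripper_force: 88.2
clock: 23.2
tool_pos: [432.1, 348.9, 57.9]
ee_rot: [-0.0, 0.732, -0.681, 0.0]
ft_force: [-0.0, 0.2, -3.5]
finger_gap: 10.1
gripper_force: 88.3
```

```bash
python3 -m inch '[[[0,0.004,0.006,0,0,0,3],[0,0.004,0.009,0,0,0,3],[0,0.004,0.009,0,0,0,3],[0,0.004,0.009,0,0,0,3]]]';  python3 -m inch '[[[0,0,0,0,0,0,50],[0,0,0,0,0,0,50],[0,0,0,0,0,0,50],[0,0,0,0,0,0,50],[0,0,-0.05,0,0,0,50],[0,0,-0.15,0,0,0,50],[0,0,-0.28,0,0,0,50],[0,0,-0.4,0,0,0,50]]]'; python3 -m inch '[[[0,0,-0.12,0,0,0,50],[0,0,-0.24,0,0,0,50],[0,0,-0.36,0,0,0,50],[0,0,-0.36,0,0,0,50]]]'
python3 - <<'E'
from h import *
c,W=shot('wrist','w10');np.save('w10.npy',W)
s,_=shot('side','s10')
W[np.isnan(W)]=0
Z=W[...,2];m=(Z>9)&(Z<17)&(abs(W[...,0]-430)<105)&(abs(W[...,1]-349)<105)
P=W[m][:,:2];print(m.sum(),np.percentile(P,[0.5,99.5],axis=0))
m=(Z>50)&(Z<62)&(abs(W[...,0]-430)<60)&(abs(W[...,1]-349)<60);print(cv2.minAreaRect(W[m][:,:2].astype(np.float32)),np.median(Z[m]))
to(545,20,300)
E
```

```text
clock: 23.53
tool_pos: [430.9, 349.0, 55.8]
ee_rot: [-0.001, 0.732, -0.681, 0.0]
ft_force: [-2.8, -0.8, 6.0]
finger_gap: 10.4
gripper_force: 89.5
clock: 24.2
tool_pos: [430.1, 348.0, 175.5]
ee_rot: [0.001, 0.732, -0.681, -0.0]
ft_force: [0.4, 0.1, 0.1]
finger_gap: 49.8
gripper_force: 0.0
clock: 24.53
tool_pos: [433.5, 350.8, 290.4]
ee_rot: [-0.007, 0.732, -0.681, 0.001]
ft_force: [0.8, 1.2, 1.1]
finger_gap: 50.0
gripper_force: 0.0
16043 [[331.2633341  260.71234096]
 [518.4996475  437.80986559]]
((429.8832702636719, 349.0971984863281), (11.509692192077637, 89.95502471923828), 4.096885681152344) 54.97529781622549
row [ 1.122 -0.299 -0.054] [-0.002  0.001 -0.   ] dist 349.0 deg 0.0 curyaw -85.9
```

View pics/w10.png

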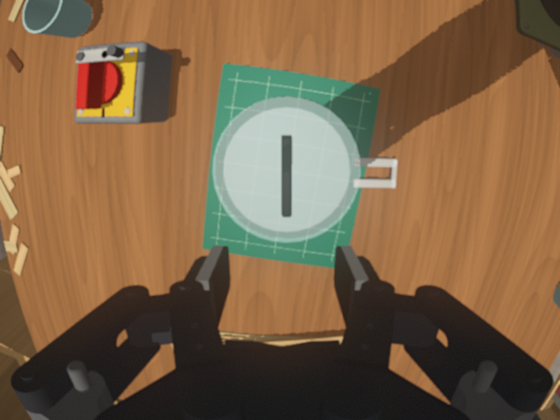

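```bash
python3 -m inch '[[[0.54,-0.26,0,0,0,0,60],[0.54,-0.26,0,0,0,0,60],[0.54,-0.26,0,0,0,0,60],[0.54,-0.26,0,0,0,0,60],[0.54,-0.26,0,0,0,0,60],[0.54,-0.26,0,0,0,0,60]]]';python3 -m inch '[[[0.58,-0.22,-0.05,0,0,0,60],[0.58,-0.22,-0.05,0,0,0,60],[0.58,-0.22,-0.05,0,0,0,60],[0.58,-0.22,-0.05,0,0,0,60],[0.58,-0.22,-0.05,0,0,0,60],[0.58,-0.22,-0.05,0,0,0,60]]]'
cat > wh.py <<'E'
from h import *
import sys
n=sys.argv[1];c,W=shot('wrist',n);np.save(n+'.npy',W)
d=r.boxes_of(c,'wheel1_mid');print([(round(e['conf'],2),np.round(e['rect']).tolist()) for e in d])
X,Y,Z=W[...,0],W[...,1],W[...,2];C=np.array([598.,26.7])
m=(np.abs(Z-93)<5)&(np.hypot(X-C[0],Y-C[1])<84)
k,L,st,_=cv2.connectedComponentsWithStats(m.astype(np.uint8))
for i in range(1,k):
    if st[i,4]>60:
        P=W[L==i];print(st[i],np.round(cv2.minEnclosingCircle(P[:,:2].astype(np.float32)),1).__str__() if 0 else cv2.minEnclosingCircle(P[:,:2].astype(np.float32)),round(np.median(P[:,2]),1))
E
python3 wh.py w11; python3 -c "
from h import *
to(597,0,300)"
```

```text
clock: 25.13
tool_pos: [520.6, 189.3, 280.5]
ee_rot: [0.002, 0.73, -0.683, -0.0]
ft_force: [-0.9, -0.2, 0.2]
finger_gap: 60.1
gripper_force: 0.0
clock: 25.63
tool_pos: [599.4, 21.1, 296.1]
ee_rot: [0.001, 0.731, -0.683, -0.0]
ft_force: [0.1, -0.1, 0.4]
finger_gap: 60.1
gripper_force: 0.0
[(0.77, [228.0, 203.0, 36.0, 35.0])]
[201 134  53 127 435] ((641.4699096679688, 38.798770904541016), 69.90576171875) 93.0
[341 135  19  36  64] ((530.728271484375, -18.60392189025879), 20.718761444091797) 91.6
[ 232  163   38   39 1150] ((629.8642578125, 19.42179298400879), 19.983388900756836) 92.7
[ 227  203   37   36 1036] ((634.7732543945312, 60.80279541015625), 20.1065673828125) 92.5
row [ 0.081  0.008 -0.013] [0.001 0.001 0.   ] dist 25.0 deg 0.0 curyaw -85.9
```

View pics/w11.png

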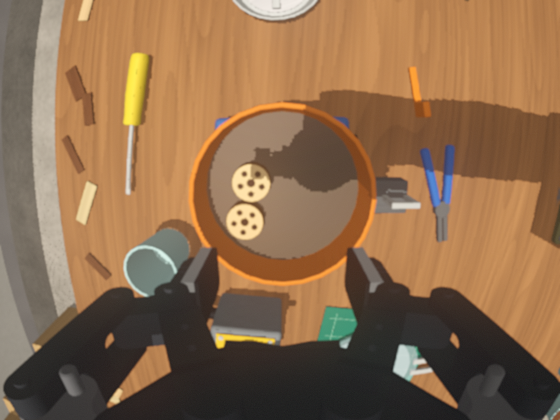

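```bash
python3 -c "
from h import *
to(630,19.4,98)"
```

```text
row [ 0.025 -0.108  0.66 ] [0.001 0.001 0.   ] dist 201.0 deg 0.0 curyaw -85.9
```

```bash
python3 -m inch '[[[0.02,-0.1,0.1,0,0,0,55],[0.024,-0.107,0.23,0,0,0,55],[0.024,-0.107,0.35,0,0,0,55],[0.024,-0.107,0.45,0,0,0,55],[0.024,-0.107,0.54,0,0,0,55],[0.024,-0.107,0.6,0,0,0,55],[0.024,-0.107,0.635,0,0,0,55],[0.024,-0.107,0.635,0,0,0,55]]]'; python3 -m inch '[[[0,0,0,0,0,0,55]]]';python3 -c "
from h import *
to(630,19.4,98)"
```

```text
clock: 26.4
tool_pos: [627.8, 20.8, 104.1]
ee_rot: [0.002, 0.733, -0.68, -0.003]
ft_force: [-1.0, 0.4, 0.1]
finger_gap: 54.8
gripper_force: 0.0
clock: 26.48
tool_pos: [630.2, 20.2, 107.1]
ee_rot: [0.0, 0.733, -0.681, -0.001]
ft_force: [0.2, 0.2, 0.7]
finger_gap: 55.0
gripper_force: 0.0
row [0.003 0.001 0.03 ] [0.001 0.    0.   ] dist 9.0 deg 0.0 curyaw -85.8
```

```bash
python3 -m inch '[[[0.003,0,0.02,0,0,0,55],[0.003,0,0.028,0,0,0,55],[0.003,0,0.028,0,0,0,20],[0.003,0,0.028,0,0,0,20],[0.003,0,0.028,0,0,0,20],[0.003,0,0.028,0,0,0,20],[0.003,0,0.028,0,0,0,20],[0.003,0,0.028,0,0,0,20]]]' 50;python3 -m inch '[[[0,0,-0.05,0,0,0,20],[0,0,-0.15,0,0,0,20],[0,0,-0.27,0,0,0,20],[0,0,-0.4,0,0,0,20],[0,0,-0.53,0,0,0,20],[0,0,-0.53,0,0,0,20],[0,0,-0.53,0,0,0,20]]]';python3 -c "
from h import *
to(440,-330,260)
W=np.load('w6.npy')"
```

```text
clock: 27.15
tool_pos: [632.0, 17.9, 100.3]
ee_rot: [-0.001, 0.732, -0.681, 0.001]
ft_force: [-0.2, 1.1, 6.9]
finger_gap: 38.3
gripper_force: 50.5
clock: 27.73
tool_pos: [632.5, 17.7, 261.1]
ee_rot: [-0.002, 0.732, -0.682, 0.002]
ft_force: [-0.7, -0.2, -0.3]
finger_gap: 37.6
gripper_force: 50.3
row [ 1.111e+00  7.220e-01 -1.000e-03] [-0.003 -0.     0.   ] dist 397.0 deg 0.0 curyaw -85.9
```

```bash
python3 -m inch '[[[0.5,0.35,0,0,0,0,20],[0.5,0.35,0,0,0,0,20],[0.5,0.35,0,0,0,0,20],[0.5,0.35,0,0,0,0,20],[0.5,0.35,0,0,0,0,20],[0.5,0.35,0,0,0,0,20],[0.5,0.35,0,0,0,0,20]]]';python3 -m inch '[[[0.5,0.37,0,0,0,0,20],[0.5,0.37,0,0,0,0,20],[0.5,0.37,0,0,0,0,20],[0.5,0.37,0,0,0,0,20],[0.5,0.37,0,0,0,0,20],[0.5,0.37,0,0,0,0,20],[0.5,0.37,0,0,0,0,20]]]'
python3 - <<'E'
from h import *
c,W=shot('wrist','w12');np.save('w12.npy',W)
X,Y,Z=W[...,0],W[...,1],W[...,2]
for d in r.boxes_of(c,'tray')[:2]:
    l,t,w,h=map(int,d['rect']);print(d['conf'],d['rect'])
    m=np.zeros(Z.shape,bool);m[max(t-4,0):t+h+4,max(l-4,0):l+w+4]=1;m&=(Z>26)&(Z<34);print(m.sum(),cv2.minAreaRect(W[m][:,:2].astype(np.float32)))
s=r.sense();print(s['finger_gap'],s['gripper_force'])
to(425,-370,150)
E
```

```text
clock: 28.32
tool_pos: [535.5, -139.8, 256.4]
ee_rot: [0.0, 0.731, -0.682, -0.001]
ft_force: [0.2, 0.5, -0.3]
finger_gap: 37.8
gripper_force: 50.3
clock: 28.9
tool_pos: [437.1, -296.5, 256.9]
ee_rot: [-0.0, 0.732, -0.682, -0.001]
ft_force: [0.6, 0.1, -0.2]
finger_gap: 38.1
gripper_force: 50.4
0.79 [217.6, 30.8, 158.8, 189.4]
3419 ((425.5672607421875, -360.240478515625), (200.11802673339844, 161.21713256835938), 88.8838119506836)
38.00955352064796 50.375736951828
row [0.245 0.06  0.357] [0.    0.001 0.   ] dist 131.0 deg 0.0 curyaw -85.8
```

View pics/w12.png

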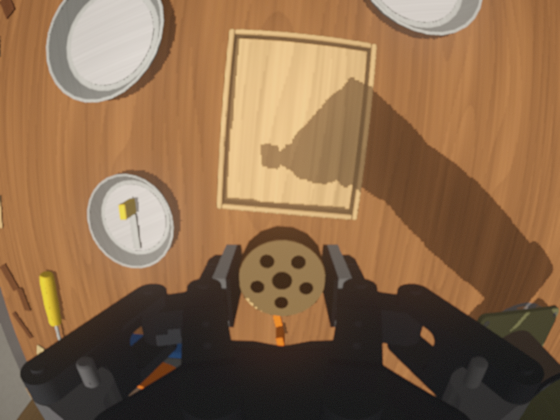

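```bash
python3 -m inch '[[[0.1,0.03,0,0,0,0,20],[0.2,0.06,0.03,0,0,0,20],[0.3,0.067,0.1,0,0,0,20],[0.362,0.067,0.2,0,0,0,20],[0.362,0.067,0.32,0,0,0,20],[0.362,0.067,0.44,0,0,0,20],[0.362,0.067,0.55,0,0,0,20],[0.362,0.067,0.64,0,0,0,20]]]';python3 -m inch '[[[0,0,0,0,0,0,20],[0,0,0,0,0,0,20]]]';python3 -c "
from h import *
to(425,-405,32.5)"
```

```text
clock: 29.67
tool_pos: [425.2, -404.1, 62.9]
ee_rot: [-0.0, 0.733, -0.68, -0.001]
ft_force: [-0.2, 0.3, -0.6]
finger_gap: 37.8
gripper_force: 50.4
clock: 29.83
tool_pos: [424.6, -404.2, 64.4]
ee_rot: [-0.0, 0.733, -0.68, -0.002]
ft_force: [-0.3, -0.4, -0.2]
finger_gap: 38.0
gripper_force: 50.4
row [ 0.003 -0.001  0.106] [0.001 0.002 0.   ] dist 32.0 deg 0.0 curyaw -85.8
```

```bash
python3 -m inch '[[[0,0,0.05,0,0,0,20],[0,0,0.08,0,0,0,20],[0,0,0.1,0,0,0,20],[0,0,0.106,0,0,0,20],[0,0,0.106,0,0,0,20],[0,0,0.106,0,0,0,20]]]';python3 -m inch '[[[0,0,0,0,0,0,55],[0,0,0,0,0,0,55],[0,0,0,0,0,0,55],[0,0,-0.1,0,0,0,55],[0,0,-0.22,0,0,0,55],[0,0,-0.35,0,0,0,55],[0,0,-0.48,0,0,0,55],[0,0,-0.61,0,0,0,55]]]';python3 -m inch '[[[-0.45,-0.37,-0.25,0,0,0,55],[-0.45,-0.37,-0.25,0,0,0,55],[-0.45,-0.37,-0.25,0,0,0,55],[-0.45,-0.37,-0.25,0,0,0,55],[-0.45,-0.37,-0.25,0,0,0,55],[-0.45,-0.37,-0.25,0,0,0,55]]]'
python3 - <<'E'
from h import *
c,W=shot('wrist','w13')
for d in r.boxes_of(c,'wheel1_mid')[:4]:
    l,t,w,h=d['rect'];print(round(d['conf'],2),np.round(d['rect']),W[int(t+h/2-4),int(l+w/2)])
to(605,0,290)
E
```

```text
clock: 30.33
tool_pos: [424.9, -406.8, 34.7]
ee_rot: [0.0, 0.732, -0.681, 0.001]
ft_force: [-0.4, -0.6, -0.1]
finger_gap: 38.1
gripper_force: 50.4
clock: 31.0
tool_pos: [424.1, -406.3, 219.0]
ee_rot: [-0.0, 0.732, -0.681, 0.0]
ft_force: [1.0, 0.4, 0.2]
finger_gap: 54.9
gripper_force: 0.0
clock: 31.5
tool_pos: [529.0, -260.9, 294.8]
ee_rot: [-0.002, 0.734, -0.679, 0.002]
ft_force: [-0.4, -0.8, 0.1]
finger_gap: 55.1
gripper_force: 0.0
row [-0.856 -0.327  0.007] [-0. -0.  0.] dist 275.0 deg 0.0 curyaw -85.8
```

```bash
python3 -m inch '[[[-0.856,-0.327,0,0,0,0,55],[-0.856,-0.327,0,0,0,0,55],[-0.856,-0.327,0,0,0,0,55],[-0.856,-0.327,0,0,0,0,55],[-0.856,-0.327,0,0,0,0,55],[-0.856,-0.327,0,0,0,0,55],[-0.856,-0.327,0,0,0,0,55]]]';python3 -m inch '[[[0,0,0,0,0,0,55]]]'; python3 wh.py w14
```

```text
clock: 32.18
tool_pos: [605.2, 1.3, 290.9]
ee_rot: [0.0, 0.732, -0.681, -0.001]
ft_force: [0.2, -0.1, -0.1]
finger_gap: 54.6
gripper_force: 0.0
clock: 32.27
tool_pos: [605.7, 2.4, 290.6]
ee_rot: [-0.0, 0.733, -0.68, -0.001]
ft_force: [0.6, -0.1, 0.2]
finger_gap: 55.3
gripper_force: 0.0
[(0.68, [231.0, 215.0, 37.0, 43.0])]
[205 186  14  61 133] ((672.667724609375, 38.6871452331543), 33.661521911621094) 92.6
[ 231  220   37   37 1051] ((634.6616821289062, 60.64884567260742), 19.93828582763672) 92.5
[223 252  65  34 264] ((626.2413330078125, 94.77151489257812), 39.19997787475586) 92.6
```

B unmoved at (634.7, 60.7). Turn the gripper to close tangentially and approach.

```bash
python3 -m inch '[[[-0.2,-0.08,0.1,0,0,0.445,55],[-0.2,-0.08,0.2,0,0,0.445,55],[-0.2,-0.08,0.2,0,0,0.445,55],[-0.2,-0.08,0.2,0,0,0.445,55],[-0.2,-0.08,0.2,0,0,0.445,55],[-0.2,-0.08,0.2,0,0,0.445,55],[-0.2,-0.08,0.2,0,0,0.445,55],[-0.2,-0.08,0.2,0,0,0.445,55]]]';python3 -c "
from h import *
to(634.7,60.7,98)"
```

```text
clock: 33.03
tool_pos: [624.2, 58.0, 231.6]
ee_rot: [-0.001, -0.365, 0.931, -0.0]
ft_force: [-0.3, 0.2, 0.0]
finger_gap: 55.2
gripper_force: 0.0
row [-0.032 -0.017  0.445] [ 0.    -0.001 -0.   ] dist 134.0 deg 0.0 curyaw -137.2
```

```bash
python3 -m inch '[[[-0.032,-0.017,0.05,0,0,0,55],[-0.032,-0.017,0.12,0,0,0,55],[-0.032,-0.017,0.22,0,0,0,55],[-0.032,-0.017,0.3,0,0,0,55],[-0.032,-0.017,0.37,0,0,0,55],[-0.032,-0.017,0.41,0,0,0,55],[-0.032,-0.017,0.41,0,0,0,55],[-0.032,-0.017,0.41,0,0,0,55]]]';python3 -c "
from h import *
to(634.7,60.7,98)"
```

```text
clock: 33.7
tool_pos: [634.7, 62.7, 107.3]
ee_rot: [-0.001, -0.368, 0.93, 0.0]
ft_force: [0.2, 0.7, 0.2]
finger_gap: 55.1
gripper_force: 0.0
row [ 0.005 -0.005  0.031] [ 0.001 -0.001 -0.   ] dist 10.0 deg 0.0 curyaw -136.9
```

```bash
python3 -m inch '[[[0.005,-0.005,0.02,0,0,0,55],[0.005,-0.005,0.028,0,0,0,55],[0.005,-0.005,0.028,0,0,0,20],[0.005,-0.005,0.028,0,0,0,20],[0.005,-0.005,0.028,0,0,0,20],[0.005,-0.005,0.028,0,0,0,20],[0.005,-0.005,0.028,0,0,0,20],[0.005,-0.005,0.028,0,0,0,20]]]' 50;python3 -m inch '[[[0,0,-0.05,0,0,0,20],[0,0,-0.15,0,0,0,20],[0,0,-0.27,0,0,0,20],[0,0,-0.4,0,0,0,20],[0,0,-0.53,0,0,0,20],[0,0,-0.53,0,0,0,20],[0,0,-0.53,0,0,0,20]]]'; python3 wh.py w15;python3 -c "
from h import *
to(425,-300,260,np.radians(-86))"
```

```text
clock: 34.37
tool_pos: [635.7, 61.5, 101.3]
ee_rot: [0.001, -0.367, 0.93, -0.0]
ft_force: [0.5, -0.3, 3.6]
finger_gap: 37.5
gripper_force: 50.4
clock: 34.95
tool_pos: [636.9, 61.7, 262.7]
ee_rot: [0.003, -0.367, 0.93, -0.001]
ft_force: [-0.1, 0.2, -0.2]
finger_gap: 37.9
gripper_force: 50.2
[(0.87, [243.0, 222.0, 81.0, 91.0]), (0.15, [367.0, 0.0, 93.0, 47.0])]
[190  42  92 184 872] ((602.6416015625, 20.22441291809082), 83.13507080078125) 93.0
[293 193  61  33 206] ((621.7184448242188, 100.03070831298828), 31.842802047729492) 92.8
row [ 1.334 -0.402 -0.003] [ 0.001 -0.    -0.444] dist 418.0 deg 51.0 curyaw -136.9
```

```bash
python3 -m inch '[[[0.67,-0.2,0,0,0,0,20],[0.67,-0.2,0,0,0,0,20],[0.67,-0.2,0,0,0,0,20],[0.67,-0.2,0,0,0,0,20],[0.67,-0.2,0,0,0,0,20],[0.67,-0.2,0,0,0,0,20],[0.67,-0.2,0,0,0,0,20]]]';python3 -m inch '[[[0.66,-0.2,0,0,0,-0.444,20],[0.66,-0.2,0,0,0,-0.444,20],[0.66,-0.2,0,0,0,-0.444,20],[0.66,-0.2,0,0,0,-0.444,20],[0.66,-0.2,0,0,0,-0.444,20],[0.66,-0.2,0,0,0,-0.444,20],[0.66,-0.2,0,0,0,-0.444,20],[0.66,-0.2,0,0,0,-0.444,20]]]'
python3 - <<'E'
from h import *
c,W=shot('wrist','w16');np.save('w16.npy',W)
X,Y,Z=W[...,0],W[...,1],W[...,2]
for d in r.boxes_of(c,'wheel1_mid')[:4]: print(round(d['conf'],2),np.round(d['rect']))
m=(Z>20)&(Z<28)&(abs(X-425)<65)&(abs(Y+360)<85)
k,L,st,_=cv2.connectedComponentsWithStats(m.astype(np.uint8))
for i in range(1,k):
    if st[i,4]>100: print(st[i],cv2.minEnclosingCircle(W[L==i][:,:2].astype(np.float32)))
s=r.sense();print(s['finger_gap'],s['gripper_force'],s['qpos'])
to(425,-322,100)
E
```

```text
clock: 35.63
tool_pos: [527.1, -121.1, 257.8]
ee_rot: [-0.002, -0.365, 0.931, 0.001]
ft_force: [0.2, -0.1, 0.0]
finger_gap: 38.0
gripper_force: 50.2
clock: 36.3
tool_pos: [425.8, -298.7, 258.1]
ee_rot: [-0.0, 0.733, -0.681, -0.001]
ft_force: [-0.5, 0.4, 0.1]
finger_gap: 37.5
gripper_force: 50.2
0.93 [242. 222.  84.  93.]
[ 272   66   37   36 1025] ((423.56353759765625, -405.75738525390625), 20.318117141723633)
37.9090301771286 50.214715003967285 [-6.10343159e-01  2.51188565e-01 -1.37351631e-01  1.18453866e+00
  6.00907690e-04 -2.25117575e+00]
row [0.081 0.009 0.527] [0.001 0.001 0.   ] dist 160.0 deg 0.0 curyaw -86.0
```

Wheel 1 lies flat in the tray at (423.6, -405.8); place the second at y = -322.

```bash
python3 -m inch '[[[0.081,0.009,0.1,0,0,0,20],[0.081,0.009,0.22,0,0,0,20],[0.081,0.009,0.34,0,0,0,20],[0.081,0.009,0.46,0,0,0,20],[0.081,0.009,0.57,0,0,0,20],[0.081,0.009,0.64,0,0,0,20],[0.081,0.009,0.66,0,0,0,20],[0.081,0.009,0.66,0,0,0,20]]]';python3 -m inch '[[[0,0,0,0,0,0,20],[0,0,0,0,0,0,20]]]';python3 -c "
from h import *
to(425,-322,33.5)"
```

```text
clock: 37.07
tool_pos: [424.0, -321.1, 59.3]
ee_rot: [0.0, 0.731, -0.682, -0.003]
ft_force: [-0.1, -0.1, -0.0]
finger_gap: 38.1
gripper_force: 50.2
clock: 37.23
tool_pos: [426.4, -323.8, 63.1]
ee_rot: [-0.0, 0.731, -0.682, 0.002]
ft_force: [-0.4, -0.4, 0.5]
finger_gap: 37.8
gripper_force: 50.2
row [-0.007  0.005  0.099] [-0.001 -0.001  0.   ] dist 30.0 deg 0.0 curyaw -86.0
```

```bash
python3 -m inch '[[[0,0,0.05,0,0,0,20],[0,0,0.08,0,0,0,20],[0,0,0.095,0,0,0,20],[0,0,0.098,0,0,0,20],[0,0,0.098,0,0,0,20],[0,0,0.098,0,0,0,20]]]';python3 -m inch '[[[0,0,0,0,0,0,55],[0,0,0,0,0,0,55],[0,0,0,0,0,0,55],[0,0,-0.1,0,0,0,55],[0,0,-0.22,0,0,0,55],[0,0,-0.35,0,0,0,55],[0,0,-0.48,0,0,0,55],[0,0,-0.61,0,0,0,55]]]';python3 -m inch '[[[-0.7,-0.37,-0.25,0,0,0,55],[-0.7,-0.37,-0.25,0,0,0,55],[-0.7,-0.37,-0.25,0,0,0,55],[-0.7,-0.37,-0.25,0,0,0,55],[-0.7,-0.37,-0.25,0,0,0,55],[-0.7,-0.37,-0.25,0,0,0,55],[-0.7,-0.37,-0.25,0,0,0,55],[-0.7,-0.37,-0.25,0,0,0,55]]]';python3 -m inch '[[[-0.3,0,0,0,0,0,55],[-0.3,0,0,0,0,0,55],[-0.3,0,0,0,0,0,55],[-0.3,0,0,0,0,0,55]]]'
python3 - <<'E'
from h import *
c,W=shot('wrist','w17')
s,W=shot('scene','s17');t,W2=shot('side','s17b')
a=cv2.resize(cv2.imread('pics/s17.png')[140:340,90:490],None,fx=1.5,fy=1.5)
b=cv2.resize(cv2.imread('pics/w17.png'),(400,300))
d=cv2.resize(cv2.imread('pics/s17b.png')[120:400,160:400],(257,300))
o=np.zeros((600,800,3),np.uint8);o[:300,:600]=a;o[300:,:400]=b;o[300:,400:657]=d;cv2.imwrite('pics/f.png',o)
E
```

```text
clock: 37.73
tool_pos: [425.1, -323.5, 32.7]
ee_rot: [-0.0, 0.731, -0.682, 0.0]
ft_force: [0.5, 0.2, -0.7]
finger_gap: 37.8
gripper_force: 50.4
clock: 38.4
tool_pos: [424.4, -322.9, 217.1]
ee_rot: [0.0, 0.731, -0.682, -0.0]
ft_force: [0.9, -1.2, -0.5]
finger_gap: 55.1
gripper_force: 0.0
clock: 39.07
tool_pos: [522.1, -104.3, 290.9]
ee_rot: [-0.0, 0.733, -0.681, 0.001]
ft_force: [-0.3, 0.0, 1.1]
finger_gap: 55.1
gripper_force: 0.0
clock: 39.4
tool_pos: [513.8, -15.5, 289.7]
ee_rot: [0.001, 0.732, -0.681, -0.0]
ft_force: [-0.1, 0.2, 0.0]
finger_gap: 54.7
gripper_force: 0.0
```

View pics/f.png

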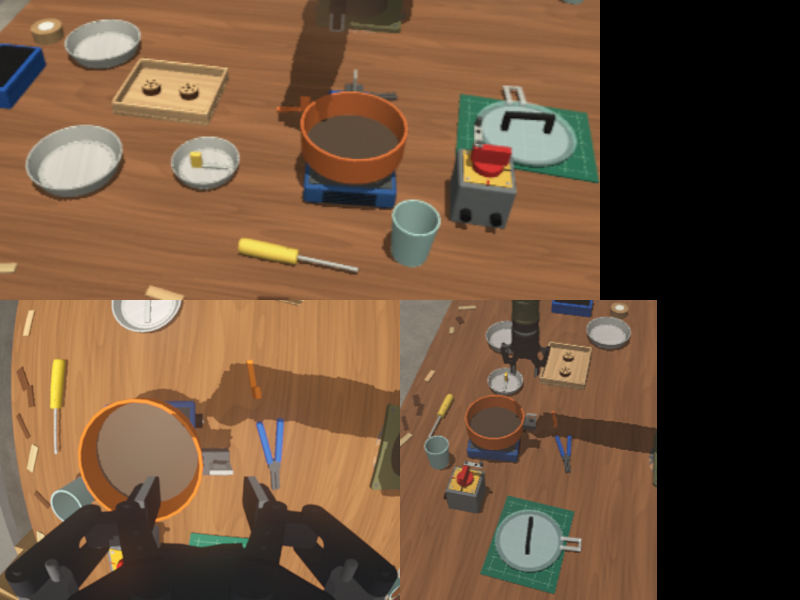

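The composite shows the tub empty, two wheels apart in the tray and the pin in the small dish. The lid is centred on the mat, the handle is off with the hasp out, and the bystanders are where they were.

```bash
python3 -c "
from bench import r
print(r.close_job())"
```

```text
the job is handed in; nothing more can be done
None
```

The job is done and handed in: isolator off with its hasp swung out, pin in the small dish, lid handle-up in the middle of the mat, and both wheels side by side in the tray; the cup, pliers and screwdriver were not touched.

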